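# Refit the loose lid lever of the worktop waste caddy

## Task

The lid-lift lever of the small steel waste caddy has worked loose on its shaft and stands up at a slant. Turn the lever down until it is level, so that the wing-headed set screw in its collar points straight up over the flat of the shaft, then tighten the screw clockwise as far as it goes. Then try the lever: press its end down so that the lid stands at least 35 degrees open, hold it there for two seconds, and let go so that the lid falls shut; leave the cartons and the spice jar where they are.

Things in the scene. Friction and masses are not known exactly. Their poses are not given: they have to be found in the camera images.
- waste_caddy: Steel box 150 x 150 x 118 mm, fixed. Origin on the worktop straight below the centre of the lever's collar; x along the lid shaft from collar to box (away from the robot at yaw 0), y towards the box's far side, z up. The box spans x 45 to 195, y 17 to 167 mm; a bearing block stands at x 43 to 57, y -17 to 23 mm. The shaft is level, along x at y 0, 120 mm above the worktop.
- caddy_lid (a joint): Lid angle (rad) about the shaft: 0 shut, grows as it opens, stop at 1.3. Steel lid, about 0.3 kg, 156 x 150 mm, top 130 mm above the worktop; one with the shaft; falls shut by its weight within a second.
- lever (a joint): Angle of collar and lever on the shaft (rad): 0 = set screw faces the flat (lid shut: screw straight up, lever level along the caddy's -y); positive = lever raised; range -0.4 to 1.1. Screw loose: turns stiffly (0.12 N m), stays where left, does not lift the lid. The screw's tip enters the flat within about 0.15 rad of 0, then locks the collar but for 0.12 rad of play; farther off it is blocked.
- set_screw (a joint): Turn of the set screw (rad): 0 loose, as it starts; grows clockwise seen from above its head; tight at its stop, 1.4. Turning resistance 0.03 N m. The screw sinks 5 mm per rad (7 mm in all) and the wing with it.
- collar (a point): Centre of the lever's collar, on the shaft axis: black ring 48 mm across, 26 mm along the shaft. The steel shaft, 28 mm thick, ends 28 mm in front of it (x -28 mm); the flat, seen there, faces straight up while the lid is shut and turns with the lid.
- paddle (a point): Top centre of the black paddle at the lever's end, 135 mm from the shaft axis: 26 mm wide along the shaft, 36 mm along the lever, 10 mm thick (its middle is 5 mm below). The arm to the collar is 12 mm wide, 9 mm thick. Site axes: -y from collar to paddle, z outwards along the screw. Once tight, 2 to 3 N down on the paddle lifts the lid, angle for angle after the play.
- screw_grip (a point): Middle of the set screw's black wing, 54 mm from the shaft axis while loose, 47 mm when tight. The wing is 9 mm thick (point x, along the shaft while loose), 32 mm long (point y, along the lever while loose), 22 mm high (11 mm either way of the point); point z outwards along the screw. Below it a stem; the collar's screw boss ends 32 mm from the shaft axis.
- lid_edge (a point): Middle of the lid's free edge, 168 mm from the shaft axis.
- tea_carton: Small reddish carton 102 x 53 x 60 mm left of the collar in front of the caddy, loose; origin at the middle of its underside. Bystander.
- spice_jar: Small spice jar with a blue-green cap, 42 mm across, 108 mm high, standing beyond the lever, loose; origin at the middle of its underside. Bystander.
- green_carton: Small green carton 107 x 55 x 52 mm to the right, near the front of the worktop, loose; origin at the middle of its underside. Bystander.

How it is judged:
By the outcome, as a careful person would: the job done as asked, in the order asked, and still so for the second after the job is handed in, with the robot touching nothing.
It also fails if it takes over 67 s, if anything falls off the work surface, if the arm or the gripper's body presses on something with over 40 N, if the wrist force passes 120 N, or if a joint passes its speed limit or range.

## Robot

A 6-joint arm with a two-finger parallel gripper is mounted at the origin on a cart in front of the work surface, level with it; the furniture and walls round the work are solid. World frame = base frame: x ahead of the robot, y to its left, z up, the work surface at z = 0. Lengths are in m, angles in rad, forces in N, time in s.
With the tool pointing down it reaches from about 0.4 to 0.825 m from the base axis. Payload 7 kg.
Tool frame: the origin (TCP) lies on the centre line of the jaws, within the pads' length; the fingertips stand arm.tip_reach ahead of it and the grasp point (between the pads) lies 5 mm behind it (arm.tip_reach is the distance from the TCP to the fingertips, in m); z points along the fingers, y is the line along which they close (so a half turn about z gives the same grasp; the last joint's range is limited). The gripper opens to 88 mm and grips with 3 to 60 N. Pads are 19 mm wide; open, the fingers measure 130 mm over their backs; the gripper's body (78 mm by 193 mm) begins 47 mm behind the grasp point.
Start: joints at [-0.942, 0.359, 0.012, 0, -1.224, -0.288], TCP at [0.226, -0.636, 0.241] pointing down, gripper open.
Joint ranges: [-3.07, 3.07], [-1.43, 2.12], [-1.02, 1.25], [-3.03, 1.67], [-3.05, -0], [-3.03, 3.03]. Speed limits (rad/s): [2.39, 2.39, 3.01, 3.14, 3.14, 3.14].

## Interface

Orientations are given as [roll, pitch, yaw] about the fixed x, y, z axes, in that order (R = Rz(yaw) Ry(pitch) Rx(roll)).
In Python, from station import status, optics, order, arm gives the robot as it stands. The module is installed in compiled form; this text tells all that it offers.
- The arm moves only by the shell command python3 -m jog 'ROWS' [FORCE]. ROWS is JSON, a list of rows, each a list of 3 entries, a list of its own where there are three numbers: the gripper command: -1 is shut, 1 is fully open, values between are in proportion, then the shift along the tool's x, y, z in mm, then the turn about the tool's z in rad. A call has 1 to 20 rows; each row is the pose to reach, as a shift and turn from the pose commanded when the call began, along the tool's axes at that moment; what a row does not reach only later rows make up. A row lasts 1/8 s, in which the tool goes at most 62.5 mm and 10.7 degrees, less where a joint would pass 70% of its speed; a pose out of reach is approached as far as the arm can. A call with a gripper value outside its range is refused whole. The fingers move at their own pace and stop on an object; FORCE is the grip in N (left out, the last holds). Time passes only in rows, so rows that repeat a pose let the fingers close. It gives the time, the measured TCP pose, the force, the opening and the grip force at its end, in the units of the state.
- status.get_state(): the state, without advancing time (a new reading comes with each control period).
- optics.grab_frame(name): name is "scene" or "top" or "wrist"; returns a dict with "color" (384x512x3 uint8, red, green, blue), "mtx" (3x3 intrinsics, pixels), "cam_to_world" (4x4, takes a point from camera to world coordinates). Camera axes: x right, y down, z forward; pixel columns grow to the right and rows downward; lengths in m; the calibration is good to about 2 mm. A picture is of the moment at which its call begins. There is no depth.
- order.job_done(): hands the job in; it is judged then, once.
The state is a dict: "t": time; "q": joint angles; "qd": joint speeds; "joint_efforts": joint torques, N m; "eef_pos": TCP position; "ee_rot": TCP orientation; "force": force on the tool from outside, world axes, zero at the start; "moment": the same for the moment, N m; "width": finger opening in m; "gripper_force": force on a finger pad.
Only numpy, scipy, OpenCV 4.12 (cv2) and the standard library are available. Lean on these libraries where they do the work, as an engineer would, in place of code of your own. Each camera call takes 0.05 s, during which the arm holds its last target. There are 200 camera calls.

## Working session

There is one attempt and no reset: what is moved stays moved. The work goes in short steps, Python scripts to look and compute and a shell command to move; the robot and the scene stay as the last step left them, time stands still between calls to the robot, and variables do not carry over. Pictures are saved under pics/ and viewed, at most 11 in all, crops included, and the job is handed in when it is done.

```bash
mkdir -p pics; python3 - <<'E'
from station import status,optics,arm
import cv2,numpy as np
s=status.get_state();print({k:np.round(v,3) for k,v in s.items()},arm.tip_reach)
for n in("scene","top"):
    f=optics.grab_frame(n);cv2.imwrite(f"pics/{n}0.png",cv2.resize(f["color"][:,:,::-1],(800,600),interpolation=cv2.INTER_CUBIC))
    print(n,np.round(f["mtx"],1).tolist(),np.round(f["cam_to_world"],3).tolist())
E
```

```text
{'t': np.float64(0.0), 'q': array([-0.942,  0.359,  0.011, -0.   , -1.224, -0.288]), 'qd': array([-0.001,  0.002,  0.002,  0.001, -0.   ,  0.001]), 'joint_efforts': array([-0.0000e+00, -5.8271e+01,  2.9305e+01,  6.9970e+00,  7.0000e-03,
       -0.0000e+00]), 'eef_pos': array([ 0.225, -0.636,  0.24 ]), 'ee_rot': array([ 3.14 , -0.   , -2.801]), 'force': array([-1.378, -0.64 ,  0.352]), 'moment': array([-0.002,  0.03 , -0.004]), 'gripper_force': np.float64(0.0), 'width': np.float64(0.088)} 0.014
scene [[417.0, 0.0, 256.7], [0.0, 417.0, 201.7], [0.0, 0.0, 1.0]] [[-0.484, -0.518, 0.705, -0.339], [-0.875, 0.305, -0.376, 0.416], [-0.02, -0.799, -0.601, 0.842], [0.0, 0.0, 0.0, 1.0]]
top [[474.8, 0.0, 259.4], [0.0, 474.8, 189.8], [0.0, 0.0, 1.0]] [[0.023, -0.998, 0.054, 0.42], [-1.0, -0.023, 0.002, -0.038], [-0.001, -0.054, -0.999, 1.616], [0.0, 0.0, 0.0, 1.0]]
```

View pics/scene0.png

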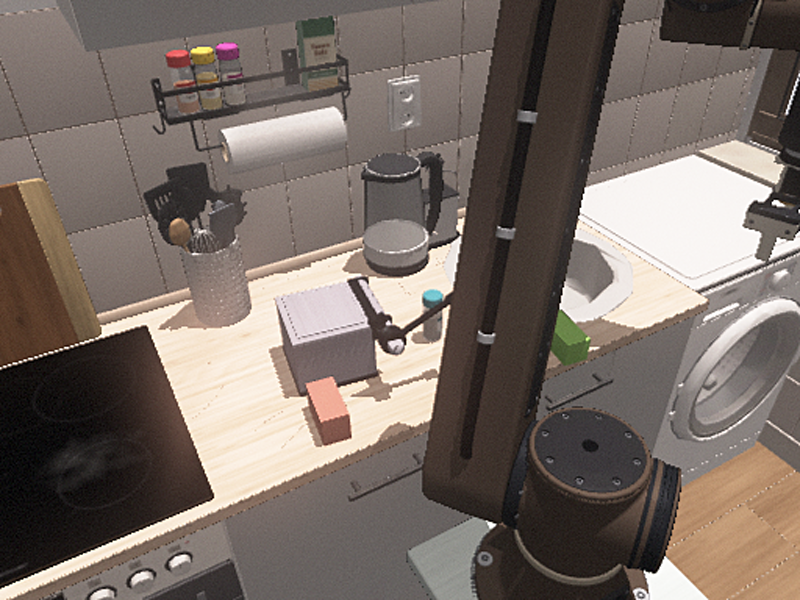

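View pics/top0.png

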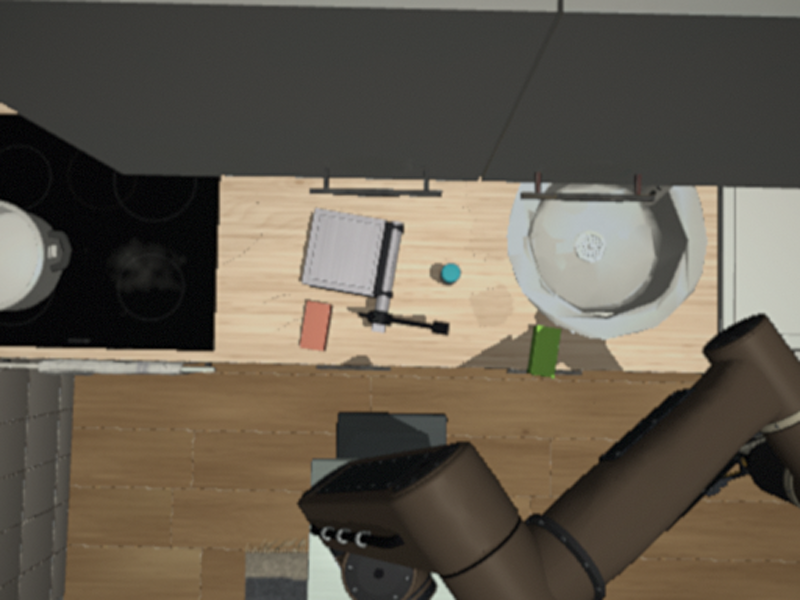

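The scene view shows the caddy with its collar at about (390,335), and the lever rising towards (450,295), where the robot arm partly hides it. In the top view the collar is at about (380,318), the paddle at (440,327) and the wing at (362,315). Next I'll take an enlarged crop.

```bash
python3 - <<'E'
from station import optics
import cv2,numpy as np
f=optics.grab_frame("top")["color"][:,:,::-1][125:235,185:305]
g=optics.grab_frame("scene")["color"][:,:,::-1][165:265,170:300]
a=cv2.resize(f,None,fx=4,fy=4,interpolation=cv2.INTER_CUBIC)[:440];b=cv2.resize(g,(312,240),interpolation=cv2.INTER_CUBIC)
c=np.zeros((440,800,3),np.uint8);c[:,:480]=a;c[:240,482:794]=b
cv2.imwrite("pics/crop.png",c)
E
```

```text
(no output)
```

View pics/crop.png

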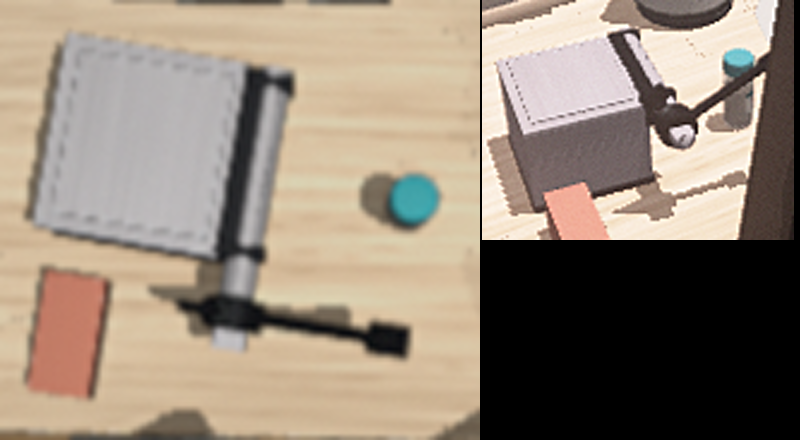

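The crop shows the collar at (235,313), the paddle at (388,340), the wing at (185,305), the shaft end at (229,342), and the lid's left corners at (67,35) and (35,222). I'll fit the caddy pose and lever angle to these.

```bash
cat > h.py <<'E'
import numpy as np
from station import optics,status
from scipy.spatial.transform import Rotation as R
def rot(z):c,s=np.cos(z),np.sin(z);return np.array([[c,-s,0],[s,c,0],[0,0,1]])
def proj(f,P):
    T=np.linalg.inv(f["cam_to_world"]);p=(T[:3,:3]@np.atleast_2d(P).T).T+T[:3,3];u=p@f["mtx"].T;return u[:,:2]/u[:,2:]
def lev(th,d,h): # point at d along lever, h along screw, caddy frame (yz)
    return [0,-d*np.cos(th)-h*np.sin(th)*-1,.12+d*np.sin(th)+h*np.cos(th)]
def ray(f,uv,z):
    d=f["cam_to_world"][:3,:3]@np.linalg.solve(f["mtx"],[*uv,1]);o=f["cam_to_world"][:3,3];return o+d*(z-o[2])/d[2]
E
python3 - <<'E'
from h import *
from scipy.optimize import least_squares
f=optics.grab_frame("top")
C=np.array([[235,313],[388,340],[185,305],[229,342],[67,35],[35,222]])/4+[185,125]
def model(p):
    x,y,w,t=p
    P=np.array([[0,0,.12],lev(t,.135,0),lev(t,0,.060),[-.028,0,.12],[.198,.168,.13],[.042,.168,.13]])
    return P@rot(w).T+[x,y,0]
r=least_squares(lambda p:(proj(f,model(p))-C).ravel(),[.4,0,-.2,.5])
print(r.x,r.fun.reshape(-1,2).round(1))
print("jar",ray(f,np.array([413,199])/4+[185,125],.108))
print("tea",ray(f,np.array([75,325])/4+[185,125],.06))
print(model(r.x).round(3), status.get_state()["t"])
E
```

```text
[ 0.45675726  0.01292108 -0.14655693  0.54565708] [[-0.   0.1]
 [-1.2 -0.8]
 [ 1.8 -0.1]
 [-0.1  1.6]
 [ 0.1 -1.3]
 [-0.6  0.5]]
jar [ 0.55134375 -0.12634432  0.108     ]
tea [0.44569656 0.14564098 0.06      ]
[[ 0.457  0.013  0.12 ]
 [ 0.44  -0.101  0.19 ]
 [ 0.461  0.044  0.171]
 [ 0.429  0.017  0.12 ]
 [ 0.677  0.15   0.13 ]
 [ 0.523  0.173  0.13 ]] 0.25
```

```bash
python3 -m jog '[[-1,[-60,70,-10],-0.18],[-1,[-120,140,-10],-0.36],[-1,[-180,210,-10],-0.54],[-1,[-240,280,-10],-0.72],[-1,[-300,350,-10],-0.9],[-1,[-377,424,-10],-1.08],[-1,[-377,424,-10],-1.08],[-1,[-377,424,-10],-1.08],[-1,[-377,424,-10],-1.08],[-1,[-377,424,-10],-1.08],[-1,[-377,424,-10],-1.08],[-1,[-377,424,-10],-1.08],[-1,[-377,424,-10],-1.08]]' 20
python3 - <<'E'
from h import *
import cv2
c=np.zeros((384,800,3),np.uint8)
f=optics.grab_frame("wrist");c[:,:512]=f["color"][:,:,::-1]
g=optics.grab_frame("scene")["color"][:,:,::-1][165:265,190:290];c[:288,512:]=cv2.resize(g,(288,288),interpolation=cv2.INTER_CUBIC)
cv2.imwrite("pics/w1.png",c)
np.set_printoptions(suppress=True,precision=3)
print(f["mtx"],f["cam_to_world"])
E
```

```text
t: 1.88
eef_pos: [0.4387, -0.1116, 0.2506]
ee_rot: [3.142, -0.0, -1.723]
force: [-0.1, 0.0, -0.8]
width: 0.0005
gripper_force: 0.0
[[281.867   0.    256.694]
 [  0.    281.867 192.845]
 [  0.      0.      1.   ]] [[-0.988  0.147  0.041  0.428]
 [ 0.152  0.949  0.275 -0.185]
 [ 0.002  0.278 -0.96   0.396]
 [ 0.     0.     0.     1.   ]]
```

View pics/w1.png

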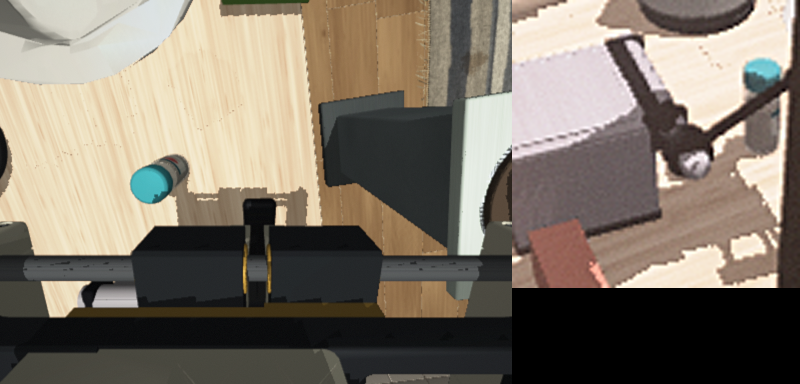

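The wrist view shows the paddle's end at (259,205), centred under the shut fingers. The jar at (155,183) is clear. I'll press the lever down.

```bash
python3 -m jog '[[-1,[0,0,15],0],[-1,[0,0,30],0],[-1,[0,0,42],0],[-1,[0,0,54],0],[-1,[0,0,66],0],[-1,[0,0,78],0],[-1,[0,0,88],0],[-1,[0,0,96],0],[-1,[0,0,102],0],[-1,[0,0,108],0],[-1,[0,0,108],0],[-1,[0,0,108],0]]'
python3 - <<'E'
from h import *
import cv2
c=np.zeros((600,800,3),np.uint8)
for n,(r,k),s in(("top",(180,225),0),("scene",(175,200),400)):
    f=optics.grab_frame(n);c[:400,s:s+400]=cv2.resize(f["color"][r:r+80,k:k+80,::-1],(400,400),interpolation=cv2.INTER_CUBIC)
f=optics.grab_frame("wrist");c[400:,:400]=cv2.resize(f["color"][150:350,56:456,::-1],(400,200))
cv2.imwrite("pics/p1.png",c)
E
```

```text
t: 3.48
eef_pos: [0.4393, -0.1105, 0.1427]
ee_rot: [-3.141, 0.0, -1.721]
force: [-1.0, -0.2, 0.0]
width: 0.0008
gripper_force: 0.0
```

View pics/p1.png

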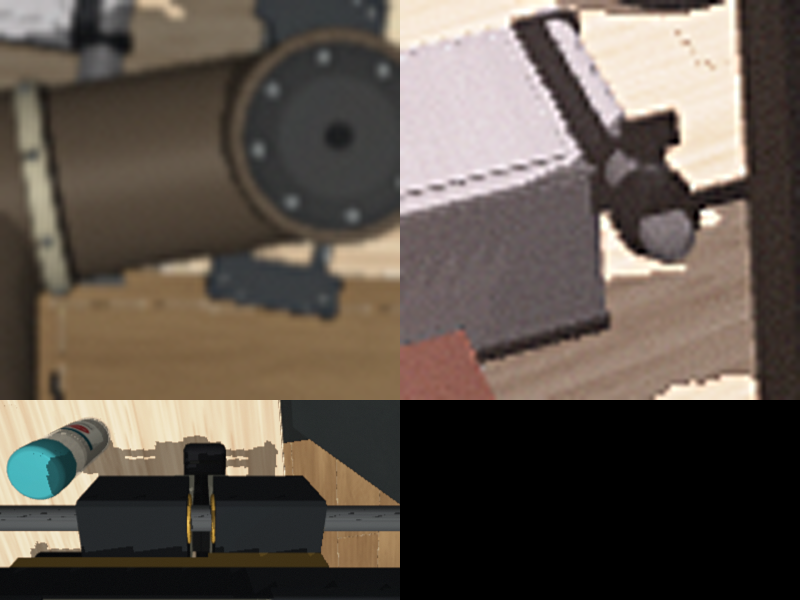

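The lever has come down: in the scene crop the wing is at (650,130) and the arm at (745,190). I'll check the angle against the model.

```bash
python3 - <<'E'
from h import *
f=optics.grab_frame("scene")
W=lambda P:np.array(P)@rot(-.147).T+[.457,.013,0]
cr=lambda uv:(uv-[200,175])*5+[400,0]
print("end",cr(proj(f,W([-.028,0,.12]))))
for t in(-.1,0,.05,.1,.2):
    print(t,*[cr(proj(f,W(lev(t,*a)))).round(0) for a in((0,.054),(-.016,.054),(.016,.065),(.065,0),(.05,0))])
E
```

```text
end [[667.73415902 238.99461058]]
-0.1 [[657. 128.]] [[628. 133.]] [[686. 107.]] [[759. 190.]] [[734. 195.]]
0 [[647. 130.]] [[619. 137.]] [[675. 107.]] [[760. 181.]] [[735. 187.]]
0.05 [[642. 131.]] [[614. 139.]] [[669. 107.]] [[759. 177.]] [[735. 184.]]
0.1 [[638. 133.]] [[610. 142.]] [[663. 108.]] [[759. 172.]] [[734. 181.]]
0.2 [[628. 136.]] [[601. 148.]] [[651. 110.]] [[757. 163.]] [[733. 174.]]
```

Against the model, the lever is level to within about 0.03 rad. I'll lift, open and move over the wing.

```bash
python3 -m jog '[[-1,[0,0,-40],0],[-0.2,[0,0,-75],0],[-0.2,[-30,0,-82],0],[-0.2,[-80,0,-82],0],[-0.2,[-125,0,-82],0],[-0.2,[-125,0,-82],0],[-0.2,[-125,0,-82],0],[-0.2,[-125,0,-82],0]]'
python3 - <<'E'
from h import *
import cv2
c=np.zeros((600,800,3),np.uint8)
f=optics.grab_frame("wrist");c[:384,:512]=f["color"][:,:,::-1]
g=optics.grab_frame("scene")["color"][175:255,200:280,::-1];c[:288,512:]=cv2.resize(g,(288,288),interpolation=cv2.INTER_CUBIC)
g=optics.grab_frame("top")["color"][170:240,220:310,::-1];c[400:,512:769]=cv2.resize(g,(257,200),interpolation=cv2.INTER_CUBIC)
W=lambda P:np.array(P)@rot(-.147).T+[.457,.013,0]
for t in(-.05,0,.05):print(t,proj(f,[W(lev(t,.117,.005)),W(lev(t,.153,.005)),W(lev(t,0,.065))]).round(0))
cv2.imwrite("pics/p2.png",c)
E
```

```text
t: 4.68
eef_pos: [0.4577, 0.0123, 0.2245]
ee_rot: [3.141, -0.0, -1.722]
force: [-0.2, -0.1, -0.4]
width: 0.0349
gripper_force: 0.0
-0.05 [[257.  57.]
 [256.   8.]
 [258. 218.]]
0 [[257.  56.]
 [256.   4.]
 [258. 223.]]
0.05 [[257.  55.]
 [256.   1.]
 [258. 227.]]
```

View pics/p2.png

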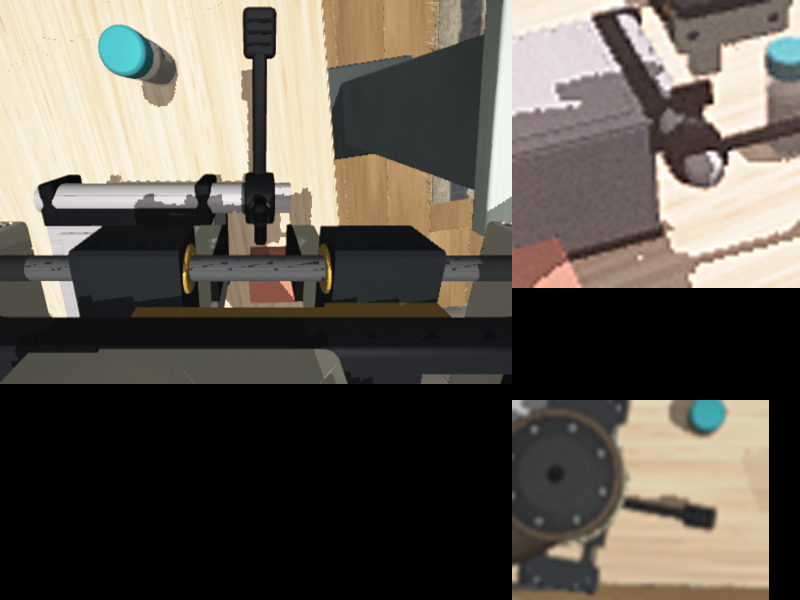

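The wrist view shows the lever straight and level, with the paddle at (260,32) and the wing at (260,220) centred between the fingers. I'll go down and grip.

```bash
python3 -m jog '[[-0.2,[0,0,20],0],[-0.2,[0,0,38],0],[-0.2,[0,0,48],0],[-0.2,[0,0,48],0],[-1,[0,0,48],0],[-1,[0,0,48],0],[-1,[0,0,48],0],[-1,[0,0,48],0],[-1,[0,0,48],0]]' 20
```

```text
t: 5.95
eef_pos: [0.4564, 0.013, 0.1768]
ee_rot: [3.139, -0.0, -1.721]
force: [-6.9, 3.0, 5.5]
width: 0.0156
gripper_force: 20.0
```

```bash
python3 -m jog '[[-1,[0,0,0],0],[-1,[0,0,0],0]]' 12
python3 - <<'E'
from h import *
import cv2
c=np.zeros((600,800,3),np.uint8)
f=optics.grab_frame("wrist");c[:384,:512]=cv2.resize(f["color"][180:372,128:384,::-1],(512,384),interpolation=cv2.INTER_CUBIC)
g=optics.grab_frame("scene")["color"][175:255,200:280,::-1];c[:288,512:]=cv2.resize(g,(288,288),interpolation=cv2.INTER_CUBIC)
c[400:,:512]=f["color"][:200,:,::-1]
cv2.imwrite("pics/p3.png",c);print(status.get_state()["moment"])
E
```

```text
t: 6.2
eef_pos: [0.4565, 0.0131, 0.1768]
ee_rot: [3.139, -0.0, -1.721]
force: [-8.0, 1.7, 6.5]
width: 0.0166
gripper_force: 12.0
[ 1.09112074  2.93256081 -0.01884097]
```

View pics/p3.png

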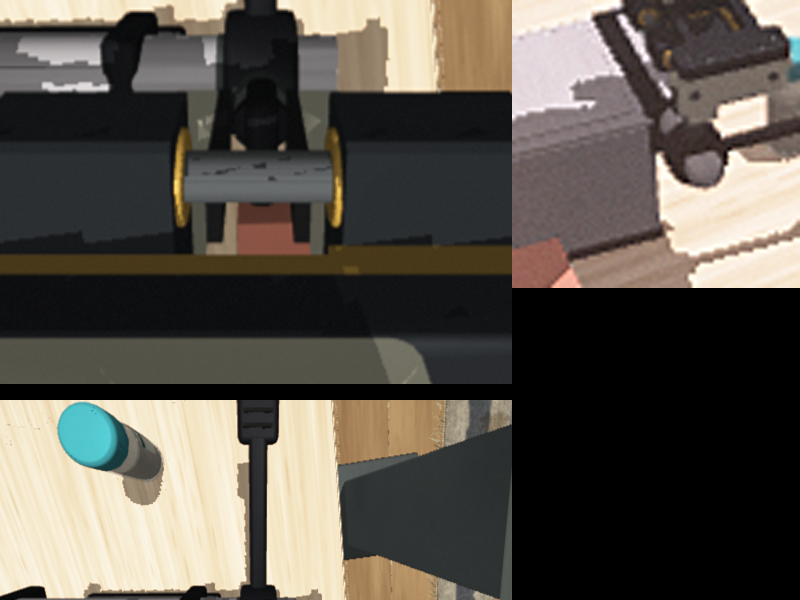

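The grip is about 3 to 4 mm off-centre: the width is 16 mm instead of 9, and a side force pushes the tool towards -x. I'll shift along tool +y.

```bash
python3 -m jog '[[-1,[0,1.5,0],0],[-1,[0,3,0],0],[-1,[0,3,0],0],[-1,[0,3,0],0]]' 12
```

```text
t: 6.8
eef_pos: [0.4554, 0.0135, 0.1769]
ee_rot: [-3.141, 0.0, -1.721]
force: [0.7, -0.4, 4.2]
width: 0.0165
gripper_force: 12.0
```

```bash
python3 - <<'E'
from h import *
import cv2
f=optics.grab_frame("wrist");g=f["color"][175:325,206:306,::-1]
g=(255*(g/255.)**.45).astype(np.uint8)
W=lambda P:np.array(P)@rot(-.147).T+[.457,.013,0]
P=[W([a,b,.12+c]) for a in(-.0045,.0045) for b in(-.016,.016) for c in(.043,.065)]
print(((proj(f,P)-[206,175])*4).round(0).tolist(),status.get_state()["eef_pos"])
h=optics.grab_frame("scene")["color"][165:255,200:290,::-1];h=(255*(h/255.)**.6).astype(np.uint8)
c=np.zeros((600,800,3),np.uint8);c[:,:400]=cv2.resize(g,(400,600),interpolation=cv2.INTER_CUBIC);c[:400,400:]=cv2.resize(h,(400,400),interpolation=cv2.INTER_CUBIC)
cv2.imwrite("pics/p4.png",c)
E
```

```text
[[221.0, 150.0], [224.0, 208.0], [221.0, 341.0], [224.0, 422.0], [161.0, 150.0], [155.0, 208.0], [164.0, 341.0], [159.0, 422.0]] [0.45543009 0.01350757 0.1769199 ]
```

View pics/p4.png

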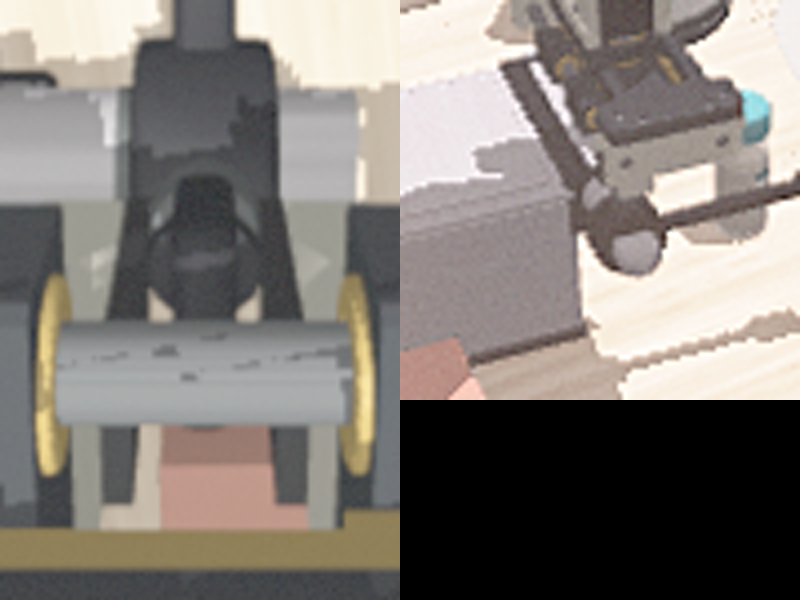

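In the wrist crop the fingertips touch the round boss at (148,265) and (265,265), instead of the wing at (175 to 240). The grip is too low, so I'll open, rise and grip again.

```bash
python3 -m jog '[[-0.3,[0,0,0],0],[-0.3,[0,0,0],0],[-0.3,[0,-1.5,-9],0],[-0.3,[0,-1.5,-9],0],[-1,[0,-1.5,-9],0],[-1,[0,-1.5,-9],0],[-1,[0,-1.5,-9],0],[-1,[0,-1.5,-9],0]]' 12
```

```text
t: 7.9
eef_pos: [0.4559, 0.0132, 0.1854]
ee_rot: [3.141, -0.0, -1.721]
force: [-1.8, 1.0, 1.7]
width: 0.0088
gripper_force: 12.0
```

The width is now 9 mm, so it holds the wing. I'll turn it clockwise.

```bash
python3 -m jog '[[-1,[0,0,0.4],0.12],[-1,[0,0,0.8],0.24],[-1,[0,0,1.3],0.36],[-1,[0,0,1.7],0.48],[-1,[0,0,2.1],0.6],[-1,[0,0,2.5],0.72],[-1,[0,0,3],0.84],[-1,[0,0,3.4],0.96],[-1,[0,0,3.9],1.08],[-1,[0,0,4.3],1.2],[-1,[0,0,4.7],1.3],[-1,[0,0,5],1.4],[-1,[0,0,5],1.46],[-1,[0,0,5],1.46],[-1,[0,0,5],1.46]]' 20; python3 -c "
from station import status;print(status.get_state()['moment'])"
```

```text
t: 9.78
eef_pos: [0.4549, 0.0133, 0.1792]
ee_rot: [-3.141, -0.003, 3.103]
force: [-3.4, 5.0, -11.7]
width: 0.0094
gripper_force: 20.5
[1.54354103 1.20042036 0.39891455]
```

The tool turned 1.46 rad and met a stop (0.4 N m). I'll release, rise and move over the paddle, offset so that one finger presses and the body stays clear of the jar.

```bash
python3 -m jog '[[-0.1,[0,0,0],1.44],[-0.1,[0,0,0],1.42],[-0.1,[0,0,-20],1.42],[-0.1,[0,0,-40],1.25],[-0.1,[10,-25,-40],1.07],[-0.1,[20,-60,-40],0.89],[-0.1,[30,-90,-40],0.71],[-0.1,[38,-112,-40],0.53]]' >/dev/null; python3 -c "
from station import status;s=status.get_state();print(s['eef_pos'],s['ee_rot'],s['width'])"
```

```text
[ 0.41465298 -0.09863187  0.22184503] [3.14077088e+00 3.01298051e-03 2.57942255e+00] 0.039611832586363076
```

My turn values were relative to the call's start, so the tool went 0.5 rad further clockwise while letting go. That is the tightening direction, so it did no harm. I'll turn back now and check the screw.

```bash
python3 -m jog '[[-0.1,[0,0,0],-0.18],[-0.1,[0,0,0],-0.36],[-0.1,[0,0,0],-0.54],[-0.1,[0,0,0],-0.72],[-0.1,[0,0,0],-0.9],[-0.1,[0,0,0],-1.08],[-0.1,[0,0,0],-1.26],[-0.1,[0,0,0],-1.44],[-0.1,[0,0,0],-1.62],[-0.1,[0,0,0],-1.8],[-0.1,[0,0,0],-1.983],[-0.1,[0,0,0],-1.983]]'
python3 - <<'E'
from h import *
import cv2
c=np.zeros((600,800,3),np.uint8)
f=optics.grab_frame("wrist");c[:300,:400]=cv2.resize(f["color"][:,:,::-1],(400,300))
h=optics.grab_frame("scene")["color"][165:255,200:290,::-1];c[:400,400:]=cv2.resize((255*(h/255.)**.6).astype(np.uint8),(400,400),interpolation=cv2.INTER_CUBIC)
g=optics.grab_frame("top")["color"][180:230,220:300,::-1];c[300:550,:400]=cv2.resize((255*(g/255.)**.6).astype(np.uint8),(400,250),interpolation=cv2.INTER_CUBIC)
cv2.imwrite("pics/p5.png",c)
E
```

```text
t: 12.28
eef_pos: [0.415, -0.0975, 0.2216]
ee_rot: [-3.139, -0.0, -1.728]
force: [0.4, 0.3, 0.1]
width: 0.0392
gripper_force: 0.0
```

View pics/p5.png

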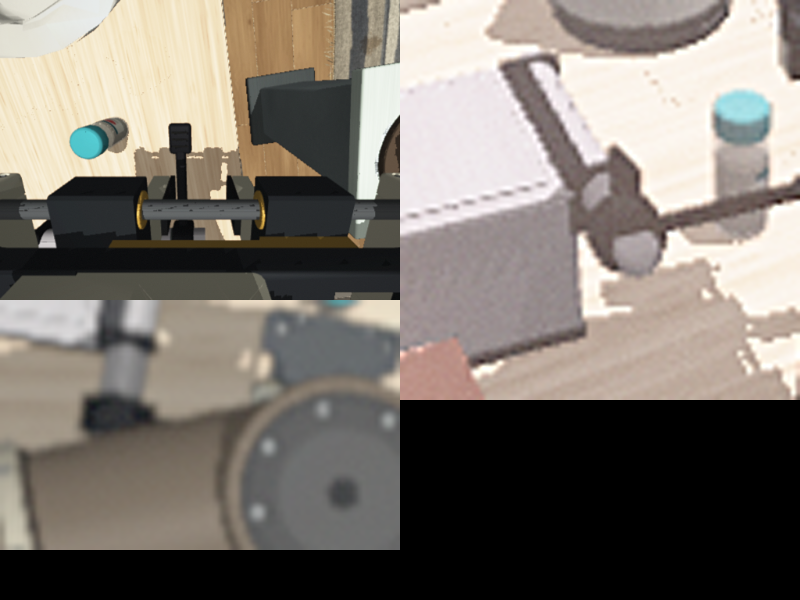

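In the scene crop the wing at (622,180) is now turned along the shaft and sits lower, so the screw is tight. The lever is level and the paddle lies under the left finger. I'll press the lever down.

```bash
python3 -m jog '[[-0.1,[-6,2,30],0],[-0.1,[-11,3,60],0],[-0.1,[-11,3,72],0],[-0.1,[-11,3,82],0],[-0.1,[-11,3,92],0],[-0.1,[-11,3,102],0],[-0.1,[-11,3,112],0],[-0.1,[-11,3,122],0],[-0.1,[-11,3,132],0],[-0.1,[-11,3,142],0],[-0.1,[-11,3,151],0],[-0.1,[-11,3,160],0],[-0.1,[-11,3,167],0],[-0.1,[-11,3,173],0],[-0.1,[-11,3,177],0],[-0.1,[-11,3,177],0],[-0.1,[-11,3,177],0]]'
python3 - <<'E'
from h import *
import cv2
f=optics.grab_frame("scene")
cv2.imwrite("pics/p6.png",cv2.resize((255*(f["color"][130:280,160:320,::-1]/255.)**.7).astype(np.uint8),(640,600),interpolation=cv2.INTER_CUBIC))
W=lambda P:np.array(P)@rot(-.147).T+[.4555,.0132,0]
for t in(.5,.6,.66,.72,.8):
    print(t,*[((proj(f,W([x,.168*np.cos(t)-.01*np.sin(t),.12+.168*np.sin(t)+.01*np.cos(t)]))-[160,130])*4).round(0) for x in(.042,.198)])
E
```

```text
t: 14.55
eef_pos: [0.4126, -0.0859, 0.0436]
ee_rot: [3.141, -0.0, -1.728]
force: [0.1, 0.3, 0.1]
width: 0.0395
gripper_force: 0.3
0.5 [[129. 256.]] [[ 78. 138.]]
0.6 [[141. 235.]] [[ 89. 119.]]
0.66 [[149. 223.]] [[ 96. 108.]]
0.72 [[159. 211.]] [[104.  97.]]
0.8 [[172. 196.]] [[116.  83.]]
```

View pics/p6.png

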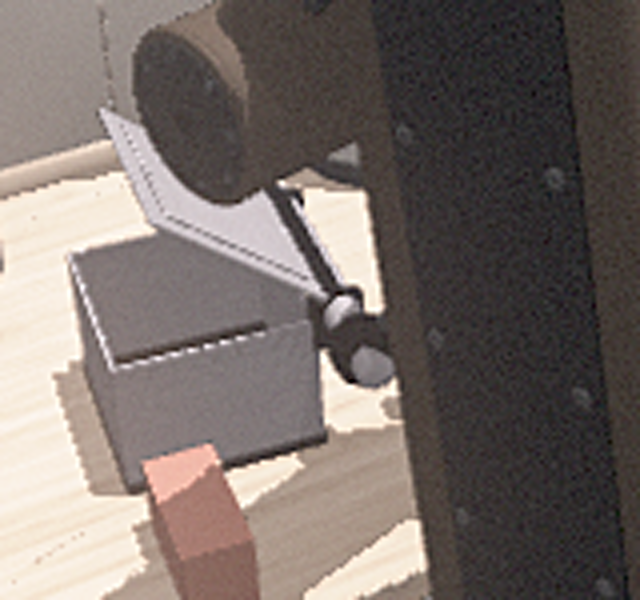

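The lid's corners at (150,220) and (100,108) match about 0.66 rad (38°). I'll press 5 mm further for margin, hold, then let go.

```bash
python3 -m jog '[[-0.1,[0,0,3],0],[-0.1,[0,0,5],0],[-0.1,[0,0,5],0],[-0.1,[0,0,5],0],[-0.1,[0,0,5],0],[-0.1,[0,0,5],0],[-0.1,[0,0,5],0],[-0.1,[0,0,5],0],[-0.1,[0,0,5],0],[-0.1,[0,0,5],0],[-0.1,[0,0,5],0],[-0.1,[0,0,5],0],[-0.1,[0,0,5],0],[-0.1,[0,0,5],0],[-0.1,[0,0,5],0],[-0.1,[0,0,5],0],[-0.1,[0,0,5],0],[-0.1,[0,0,5],0],[-0.1,[0,0,5],0],[-0.1,[0,0,5],0]]'
python3 - <<'E'
from h import *
import cv2
f=optics.grab_frame("scene");cv2.imwrite("pics/hold.png",f["color"][:,:,::-1])
E
python3 -m jog '[[-0.1,[0,0,-57],0],[-0.1,[0,0,-120],0],[-0.1,[0,0,-180],0],[-0.1,[0,0,-200],0],[-0.1,[40,0,-200],0],[-0.1,[80,0,-200],0],[-0.1,[100,0,-200],0],[-0.1,[100,0,-200],0],[-0.1,[100,0,-200],0],[-0.1,[100,0,-200],0],[-0.1,[100,0,-200],0],[-0.1,[100,0,-200],0]]'
python3 - <<'E'
from h import *
import cv2
h=cv2.imread("pics/hold.png");f=optics.grab_frame("scene")["color"][:,:,::-1];t=optics.grab_frame("top")["color"][:,:,::-1]
c=np.zeros((600,800,3),np.uint8);Z=lambda g,s:cv2.resize((255*(g/255.)**.7).astype(np.uint8),s,interpolation=cv2.INTER_CUBIC)
c[:300,:320]=Z(h[130:280,160:320],(320,300));c[:300,400:720]=Z(f[130:280,160:320],(320,300));c[310:590,:800]=Z(t[125:245,180:380],(800,280))
cv2.imwrite("pics/end.png",c)
E
```

```text
t: 17.1
eef_pos: [0.4128, -0.0858, 0.0386]
ee_rot: [-3.142, 0.0, -1.728]
force: [0.3, -0.2, 0.1]
width: 0.0396
gripper_force: 0.3
t: 18.65
eef_pos: [0.3973, -0.1842, 0.2386]
ee_rot: [-3.141, 0.0, -1.727]
force: [0.4, 0.8, 0.2]
width: 0.0393
gripper_force: 0.0
```

View pics/end.png

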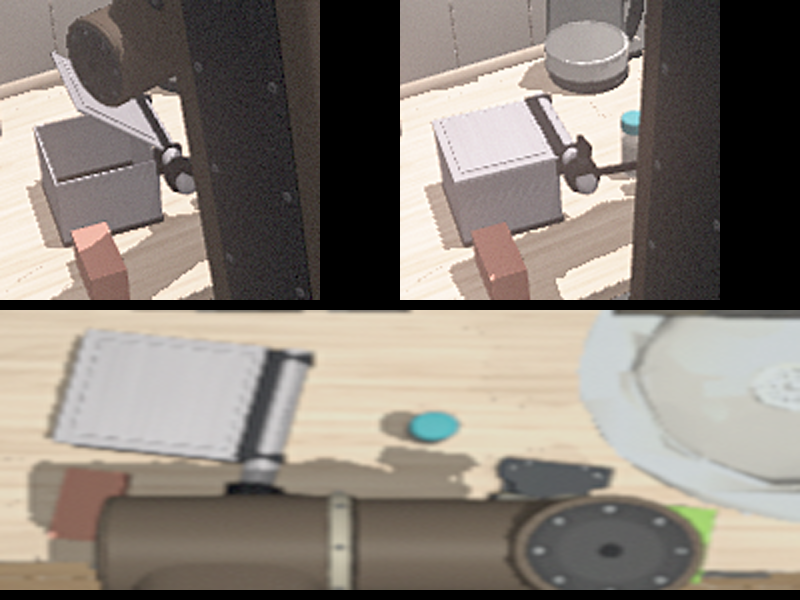

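The hold frame shows the lid at about 0.72 rad (41°). Afterwards the lid is shut, the lever is level and the bystanders have not moved.

```bash
python3 -c "
from station import order;print(order.job_done())"
```

```text
the job is handed in; nothing more can be done
None
```

I levelled the lever and turned the set screw clockwise to its stop, then pressed the lever to hold the lid about 41° open for over two seconds (by the camera) and let it fall shut; the cartons and jar were left where they stood, and the job is handed in.

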